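# Raise the wear tester's arm and push the sample clear

### The job

Push the counterweighted arm of the bench wear tester up past its balance point, without flinging it, so that it stays raised against its rest by itself. Then push the sample puck that lay under it along its track, without lifting or tipping it, until it is against the end stop on the left as seen by the robot. Grasp nothing and leave all the other things where they are.

Things in the scene. Friction and masses are not known exactly. Their poses are not given: they have to be found in the camera images.
- tester: Bench wear tester, fixed: grey deck 210 x 240 mm, top 50 mm above the bench. Origin on the bench under it; x away from the operator (from the arm's bar to its hinge), y to the left along the sample track, z up. In this frame, mm: deck x -90..120, y -120..120; two dark hinge cheeks x 50..100, y -35..35, up to z 202; black control pod x 25..105, y -113..-57, up to z 80.
- load_arm (a joint): Angle of the counterweighted arm: 0 = lowered, level; grows as its front goes up, to 1.75 (just past upright) on its rubber rest. Balance point near 0.95 rad: below it the arm falls back, beyond it it goes on by itself to 1.75 within about 3 s (damped hinge) and stays. Lifting at the bar from 0 takes 2 to 3 N, ever less towards the balance point.
- hinge_mid (a point): Middle of the arm's hinge axis, 130 mm above the bench, at (70, 0, 130) mm in the tester's frame; the axis runs along the tester's y. The arm: beam 24 mm wide, 14 thick, 200 long forward from the hinge; 120 mm forward, two disc weights (44 mm across, up to 48 mm above the beam's centre line) and a pin below (50 mm down, 2 mm over the sample); behind, a counterweight drum 52 mm across.
- lift_bar (a point): Centre of the round steel cross bar at the arm's front end: 14 mm thick, 104 mm long along the tester's y, 200 mm from the hinge axis, turning with the arm. With the arm lowered it is 130 mm above the bench and 40 mm in front of the deck, with nothing below it.
- sample_center (a point): Centre (half-way up) of the sample in the track: an upright round resin puck 32 mm across, 20 mm high, about 35 g, loose. At the start it lies in the track below the arm's pin.
- sample: The same sample; origin at the centre of its underside, z up.
- track_stop (a point): Middle of the inner face of the end stop (block up to 80 mm above the bench), at floor height, at (-50, 90, 58) mm in the tester's frame. The track runs along the tester's y at x -50 mm: floor 58 mm above the bench, y -100..90, 34 mm wide between rails 9 mm wide with tops at 63 mm; right end open. Against the stop, the sample's centre is 16 mm short of this point.
- spare_a: Bystander: spare resin puck, 32 mm across, 20 mm high, on the bench left of the tester. Origin under its centre.
- spare_b: Bystander: another spare puck of the same size near it.
- disc_weight: Bystander: loose steel disc weight, 44 mm across, 14 mm high, on the tester's deck left of the hinge. Origin under its centre.
- screwdriver: Bystander: screwdriver 170 mm long on the bench right of the tester. Its x axis runs along it.
- bottle: Bystander: bottle 66 mm across, 120 mm high, at the right. Origin under its centre.
- mug: Bystander: white mug 80 mm across, 95 mm high, at the right. Origin under its centre.
- mouse: Bystander: black computer mouse 105 x 60 x 33 mm, at the left. Origin under its centre.

How it is judged:
On the way, in this order (a step that is already met when the one before it is completed fails the run):
1. the arm has been pushed up past its balance point and lies back at its rest (value of joint load_arm above 1.6 rad), for 0.3 s.
2. with the arm up, the sample is against the end stop (value of joint load_arm above 1.6 rad and y of sample_center in the frame of tester between 0.069 and 0.08 m and x of sample_center in the frame of tester between -0.057 and -0.043 m and z of sample_center in the frame of tester between 0.063 and 0.073 m and angle between sample's own z axis and vertical below 0.12 rad), for 0.2 s.
At the end, for the whole second after the job is handed in: The arm stands raised at more than 1.6 rad and still; the sample stands upright in the track, within 5 mm of the end stop and at rest (all of step 2 and velocity of joint load_arm between -0.05 and 0.05 rad/s and linear speed of sample below 0.02 m/s); the robot touches nothing.
It fails at once if the arm is flung (faster than 3 rad/s) (velocity of joint load_arm above 3 rad/s).
It fails at once if the sample is lifted more than 8 mm off the track floor (z of sample_center in the frame of tester above 0.076 m).
It fails at once if the sample is tipped by more than 25 degrees (angle between sample's own z axis and vertical above 0.44 rad).
It fails at once if another thing is moved by more than 20 mm (distance of any of spare_a, spare_b, disc_weight, screwdriver, bottle, mug, mouse from where it was at the start of the episode above 0.02 m).
It also fails if it takes over 48 s, if anything falls off the work surface, if the arm or the gripper's body presses on something with over 40 N, if the wrist force passes 120 N, or if a joint passes its speed limit or range.

### The arm

A 6-joint arm with a two-finger parallel gripper is mounted at the origin on the work surface. World frame = base frame: x ahead of the robot, y to its left, z up, the work surface at z = 0. Lengths are in m, angles in rad, forces in N, time in s.
With the tool pointing down it reaches from about 0.375 to 0.9 m from the base axis. Payload 3.1 kg.
Tool frame: the origin (TCP) lies between the finger pads; the fingertips stand 11 mm ahead of it and the grasp point (between the pads) lies 8 mm behind it; z points along the fingers, y is the line along which they close (so a half turn about z gives the same grasp; the last joint's range is limited). The gripper opens to 87 mm and grips with 3 to 60 N. Pads are 19 mm wide; open, the fingers measure 117 mm over their backs; the gripper's body (75 mm by 190 mm) begins 51 mm behind the grasp point.
Start: joints at [1.02, 0.527, 1.433, -0, 1.181, -0.178], TCP at [0.227, 0.582, 0.234] pointing down, gripper open.
Joint ranges: [-3.08, 3.08], [-0.75, 2.2], [0.22, 2.44], [-1.43, 4.57], [0, 2.65], [-2.85, 2.85]. Speed limits (rad/s): [2.79, 2.79, 3.14, 3.14, 3.14, 3.14].

### API

Orientations are given as a unit quaternion [x, y, z, w].
In Python, from rig import robot gives the robot as it stands.
- The arm moves only by the tool move_arm, never from a script. Its argument "moves" is text: rows parted by semicolons, each of 7 numbers parted by spaces: the shift along the tool's x, y, z in units of 100 mm (1.0 is 100 mm), then the turn, a rotation vector about the tool's x, y, z in units of 90 degrees (1.0 is 90 degrees), then the opening, from 0 (shut) to 1 (fully open). A call has 1 to 12 rows; each row is the pose to reach, as a shift and turn from the pose commanded when the call began, along the tool's axes at that moment; what a row does not reach only later rows make up. A row lasts 1/10 s, in which the tool goes at most 50 mm and 8.59 degrees, less where a joint would pass 70% of its speed; a pose out of reach is approached as far as the arm can. A call with a number of a shift or a turn outside -1 to 1 is refused whole. A call with a gripper value outside its range is refused whole. The fingers move at their own pace and stop on an object; "squeeze" is the grip in N (left out, the last holds). Time passes only in rows, so rows that repeat a pose let the fingers close. It gives the time, the measured TCP pose, the force, the opening and the grip force at its end, in the units of the state.
- robot.get_obs(): the state, without advancing time (a new reading comes with each control period).
- robot.camera(name): name is "scene" or "top" or "wrist"; returns a dict with "image" (480x640x3 uint8, red, green, blue), "intrinsics" (3x3 intrinsics, pixels), "extrinsics" (4x4, takes a point from world to camera coordinates). Camera axes: x right, y up, looking along -z (the intrinsics and any distortion apply to the point x, -y, -z); pixel columns grow to the right and rows downward; lengths in m; the calibration is good to about 2 mm. A picture is of the moment at which its call begins. There is no depth.
- robot.hand_in(): hands the job in; it is judged then, once.
The state is a dict: "time": time; "q": joint angles; "joint_velocities": joint speeds; "joint_torque": joint torques, N m; "position": TCP position; "tool_rot": TCP orientation; "ft_force": force on the tool from outside, world axes, zero at the start; "moment": the same for the moment, N m; "grip_width": finger opening in m; "grip_force": force on a finger pad.
Only numpy, scipy, OpenCV 4.12 (cv2) and the standard library are available. Lean on these libraries where they do the work, as an engineer would, in place of code of your own. Each camera call takes 0.05 s, during which the arm holds its last target. There are 200 camera calls.

## Working session

There is one attempt and no reset: what is moved stays moved. The work goes in short steps, Python scripts to look and compute and a tool call to move; the robot and the scene stay as the last step left them, time stands still between calls to the robot, and variables do not carry over. Pictures are saved under pics/ and viewed, at most 10 in all, crops included, and the job is handed in when it is done.

Besides the shell and the picture viewer there is one more tool, called after "Emit:" by a JSON object that holds its "fn" and its "kwargs". move_arm: Moves the arm, as the interface text tells. Shifts and turns lie within -1 to 1; 1 stands for 100 mm of shift or 90 degrees of turn. Its arguments: {"type":"object","properties":{"moves":{"type":"string"},"squeeze":{"type":"number"}},"required":["moves"]}

```bash
ls; mkdir -p pics; cat > look.py <<'E'
import sys,cv2,numpy as np
from rig import robot
for n in sys.argv[2:]:
    c=robot.camera(n); cv2.imwrite(f"pics/{n}_{sys.argv[1]}.png",c["image"][:,:,::-1])
    np.savez(f"pics/{n}_{sys.argv[1]}.npz",K=c["intrinsics"],E=c["extrinsics"])
    print(n,c["intrinsics"].tolist(),c["extrinsics"].round(4).tolist(),[k for k in c])
o=robot.get_obs();print(o)
E
python3 look.py 0 scene top
```

```text
pics
scene [[501.13637747908604, 0.0, 315.7683800627454], [0.0, 501.13637747908604, 245.84921808347482], [0.0, 0.0, 1.0]] [[-0.6685, 0.7435, -0.0165, 0.3838], [-0.5748, -0.5025, 0.6458, 0.2513], [0.4718, 0.4413, 0.7633, -1.4126], [0.0, 0.0, 0.0, 1.0]] ['image', 'intrinsics', 'extrinsics']
top [[508.91977255013313, 0.0, 326.1091042289908], [0.0, 508.91977255013313, 239.74723439074415], [0.0, 0.0, 1.0]] [[-0.0025, -0.9996, 0.0276, -0.0205], [0.9895, 0.0015, 0.1446, -0.5917], [-0.1446, 0.0277, 0.9891, -1.0785], [0.0, 0.0, 0.0, 1.0]] ['image', 'intrinsics', 'extrinsics']
{'time': 0.1, 'q': array([ 1.02050797e+00,  5.28414920e-01,  1.43379072e+00, -2.09084844e-05,
        1.18140521e+00, -1.78499505e-01]), 'joint_velocities': array([-0.00121963, -0.00189241, -0.00242284,  0.00075579,  0.00112199,
       -0.00033187]), 'joint_torque': array([-3.60052099e-04, -4.40982378e+01, -1.77147746e+01,  6.34287670e-02,
        5.34261460e-02, -4.73513376e-05]), 'position': array([0.22668312, 0.5817438 , 0.23263858]), 'tool_rot': array([ 1.84821617e-01,  9.82771566e-01, -9.46288761e-04, -3.50593681e-04]), 'ft_force': array([-0.81369391, -0.14371031, -0.33840067]), 'moment': array([-0.04062408, -0.00749442, -0.00899907]), 'grip_force': 0.0, 'grip_width': 0.08676843292291037}
```

View pics/scene_0.png

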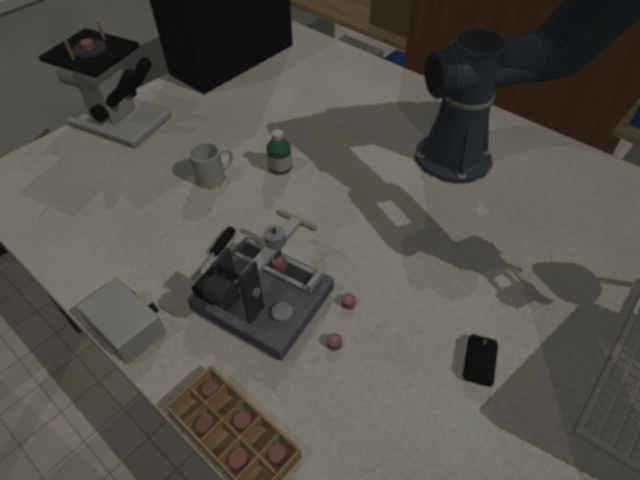

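View pics/top_0.png

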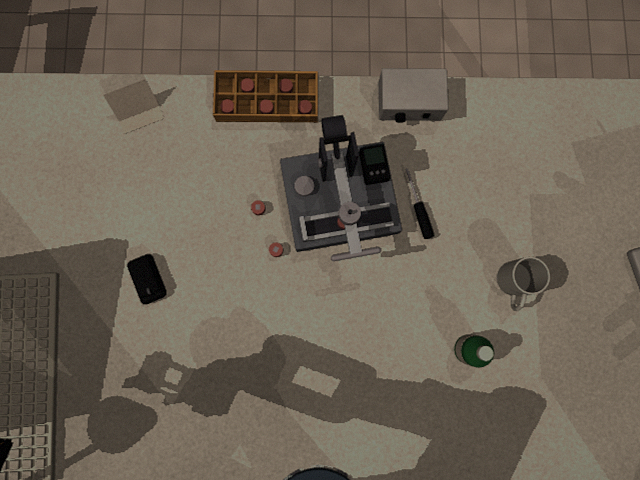

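The top view shows the tester's deck with its front-left corner near (297,250) and front-right near (401,236). The bar runs (333,258)-(380,250) and the track (300,228)-(398,213). I'll enlarge it for finer pixels.

```bash
python3 -c "
import cv2
i=cv2.imread('pics/top_0.png')[130:280,240:440]
cv2.imwrite('pics/crop0.png',cv2.convertScaleAbs(cv2.resize(i,(800,600),interpolation=cv2.INTER_CUBIC),alpha=1.8))"
```

```text
(no output)
```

View pics/crop0.png

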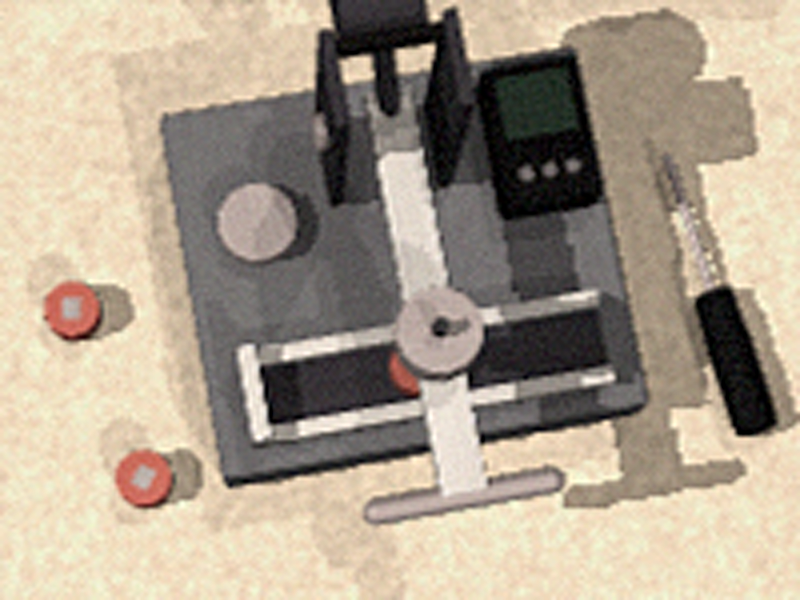

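The crop shows deck top corners at (163,115), (228,475), (645,402) and (575,50), the bar from (366,511) to (563,478), and the puck partly hidden at about (405,372).

```bash
cat > geo.py <<'E'
import numpy as np
def ray(f,u,v):
    d=np.load(f); K,E=d['K'],d['E']; R,t=E[:3,:3],E[:3,3]
    p=np.linalg.solve(K,[u,v,1.]); return -R.T@t, R.T@np.array([p[0],-p[1],-p[2]])
def onz(f,u,v,z):
    c,r=ray(f,u,v); return c+r*(z-c[2])/r[2]
def proj(f,P):
    d=np.load(f); q=d['E'][:3,:3]@P+d['E'][:3,3]; k=d['K']@[q[0],-q[1],-q[2]]; return k[:2]/k[2]
E
python3 - <<'E'
from geo import *
f='pics/top_0.npz'
c=np.array([onz(f,240+u/4,130+v/4,.05)[:2] for u,v in [(163,115),(228,475),(645,402),(575,50)]])
m=np.array([[120,120],[-90,120],[-90,-120],[120,-120]])/1e3
A=c-c.mean(0);B=m-m.mean(0)
th=np.arctan2((B[:,0]*A[:,1]-B[:,1]*A[:,0]).sum(),(A*B).sum())
R=np.array([[np.cos(th),-np.sin(th)],[np.sin(th),np.cos(th)]])
t=c.mean(0)-R@m.mean(0)
print(c.round(4),np.degrees(th),t,'resid',(c-(m@R.T+t)).round(4).tolist())
T=lambda x,y,z:np.r_[R@[x,y]+t,z]
b=[onz(f,240+u/4,130+v/4,.13) for u,v in [(366,511),(563,478)]]
print('bar meas',b,'pred',T(-.13,.052,.13),T(-.13,-.052,.13))
for n,p in dict(bar=(-.13,0,.13),stop=(-.05,.09,.058),hinge=(.07,0,.13),sample=(-.05,0,.068)).items(): print(n,T(*p),proj('pics/scene_0.npz',T(*p)),proj(f,T(*p)))
E
```

```text
[[ 0.7737  0.0805]
 [ 0.5707  0.043 ]
 [ 0.6115 -0.1865]
 [ 0.8131 -0.1515]] 9.988626540286 [ 0.67748352 -0.05623225] resid [[-0.0012, -0.0023], [0.0027, -0.0033], [0.0019, 0.0036], [-0.0034, 0.0021]]
bar meas [array([ 0.54220301, -0.02916472,  0.13      ]), array([ 0.55911518, -0.12939532,  0.13      ])] pred [ 0.5404345  -0.02756931  0.13      ] [ 0.55847358 -0.1299929   0.13      ]
bar [ 0.54945404 -0.0787811   0.13      ] [295.39022365 218.68930996] [355.94820233 254.20501051]
stop [0.61263067 0.02373091 0.058     ] [311.49956382 281.16221151] [305.85455961 229.21391597]
hinge [ 0.74642248 -0.04409056  0.13      ] [239.02835241 282.46117501] [338.27191299 160.14535604]
sample [ 0.62824141 -0.06490489  0.068     ] [276.51437849 261.11359078] [346.71782343 221.4382972 ]
```

Tester origin is about (0.677, -0.056), yaw 10°, and the measured bar agrees with the prediction to 2 mm. Plan: tilt the closed fingers 45° forward, put them under the bar left of the beam, and follow the arc.

```bash
cat > rel.py <<'E'
# usage: rel.py x y z tilt(deg)   target TCP in tester frame (mm) -> shift/turn in move units
import sys,numpy as np
from scipy.spatial.transform import Rotation as R
from rig import robot
O=np.array([.6775,-.0562,0]); Y=R.from_euler('z',10,degrees=True)
def base(tilt): return Y*R.from_matrix(np.diag([-1,1,-1.]))*R.from_euler('y',-tilt,degrees=True)
o=robot.get_obs(); C=R.from_quat(o['tool_rot']); p=o['position']
print('t',round(o['time'],2),'tester-frame TCP mm',(Y.inv().apply(p-O)*1e3).round(1),'axis z',Y.inv().apply(C.as_matrix()[:,2]).round(3),'q',o['q'].round(2),'F',Y.inv().apply(o['ft_force']).round(1))
a=list(map(float,sys.argv[1:]))
for i in range(0,len(a),4):
    T=O+Y.apply(np.array(a[i:i+3])/1e3)
    print(C.inv().apply((T-p)*10).round(3),((C.inv()*base(a[i+3])).as_rotvec()/(np.pi/2)).round(3))
E
python3 rel.py -200 32 180 45 -166 32 87 45
```

```text
t 0.1 tester-frame TCP mm [-333.2  706.5  232.6] axis z [-0.001 -0.002 -1.   ] q [ 1.02  0.53  1.43 -0.    1.18 -0.18] F [-0.8 -0.  -0.3]
[-4.643 -5.071  0.535] [-0.138 -0.488 -0.329]
[-4.934 -4.892  1.464] [-0.138 -0.488 -0.329]
```

Emit:
{"fn": "move_arm", "kwargs": {"moves": "-0.93 -1 0.1 0 0 0 0; -0.93 -1 0.1 0 0 0 0; -0.93 -1 0.1 0 0 0 0; -0.93 -1 0.1 0 0 0 0", "squeeze": 5}}

```text
time: 0.5
position: [0.2774, 0.4509, 0.2226]
tool_rot: [0.187, 0.982, -0.003, -0.001]
ft_force: [-0.1, -0.1, 0.7]
grip_width: 0.0627
grip_force: 0.0
```

Emit:
{"fn": "move_arm", "kwargs": {"moves": "-0.93 -1 0.1 0 0 0 0; -0.93 -1 0.1 0 0 0 0; -0.93 -1 0.1 0 0 0 0; -0.93 -1 0.1 0 0 0 0"}}

```text
time: 0.9
position: [0.3283, 0.3256, 0.2131]
tool_rot: [0.187, 0.982, -0.001, -0.001]
ft_force: [-0.7, -0.0, 0.0]
grip_width: 0.0308
grip_force: 0.0
```

Emit:
{"fn": "move_arm", "kwargs": {"moves": "-0.93 -1 0.1 0 0 0 0; -0.93 -1 0.1 0 0 0 0; -0.93 -1 0.1 0 0 0 0; -0.93 -1 0.1 0 0 0 0"}}

```text
time: 1.3
position: [0.3801, 0.1997, 0.2035]
tool_rot: [0.187, 0.982, 0.0, 0.001]
ft_force: [-0.1, 0.7, -0.2]
grip_width: 0.0028
grip_force: 0.0
```

Emit:
{"fn": "move_arm", "kwargs": {"moves": "-0.93 -1 0.1 0 0 0 0; -0.93 -1 0.1 0 0 0 0; -0.93 -1 0.1 0 0 0 0; -0.93 -1 0.1 0 0 0 0"}}

```text
time: 1.7
position: [0.4317, 0.0728, 0.1937]
tool_rot: [0.187, 0.982, 0.0, 0.002]
ft_force: [0.3, 1.4, 0.3]
grip_width: 0.0004
grip_force: 0.0
```

```bash
python3 rel.py -200 32 180 45
```

```text
t 1.7 tester-frame TCP mm [-219.7  169.7  193.7] axis z [ 0.003 -0.001 -1.   ] q [-0.09  0.34  1.93 -0.    0.87 -1.28] F [0.6 1.3 0.3]
[-0.888 -1.071  0.139] [-0.138 -0.485 -0.332]
```

Emit:
{"fn": "move_arm", "kwargs": {"moves": "-0.85 -1 0.12 -0.14 -0.485 -0.33 0; -0.85 -1 0.12 -0.14 -0.485 -0.33 0; -0.85 -1 0.12 -0.14 -0.485 -0.33 0; -0.85 -1 0.12 -0.14 -0.485 -0.33 0; -0.85 -1 0.12 -0.14 -0.485 -0.33 0; -0.85 -1 0.12 -0.14 -0.485 -0.33 0; -0.85 -1 0.12 -0.14 -0.485 -0.33 0; -0.85 -1 0.12 -0.14 -0.485 -0.33 0; -0.85 -1 0.12 -0.14 -0.485 -0.33 0"}}

```text
time: 2.6
position: [0.5004, -0.0204, 0.2458]
tool_rot: [-0.043, 0.956, 0.017, 0.291]
ft_force: [-0.1, 0.5, 0.2]
grip_width: 0.0004
grip_force: 0.0
```

```bash
python3 rel.py -166 32 87 45
```

```text
t 2.6 tester-frame TCP mm [-168.2   66.   245.8] axis z [ 0.556 -0.039 -0.83 ] q [-0.44  0.22  2.14  0.87  0.39 -2.85] F [-0.   0.5  0.2]
[ 0.842 -0.35   1.344] [-0.029 -0.123 -0.044]
```

The 45° tilt runs into the wrist singularity (q6 is at its limit). I'll use a 30° tilt in the radial plane instead, at yaw about -6°.

```bash
sed -i "s/^def base.*/W=R.from_euler('z',-6,degrees=True)\ndef base(tilt): return W*R.from_matrix(np.diag([-1,1,-1.]))*R.from_euler('y',-tilt,degrees=True)/" rel.py; python3 rel.py -190 36 190 15 -190 36 190 28
```

```text
t 2.6 tester-frame TCP mm [-168.2   66.   245.8] axis z [ 0.556 -0.039 -0.83 ] q [-0.44  0.22  2.14  0.87  0.39 -2.85] F [-0.   0.5  0.2]
[ 0.47  -0.321  0.354] [0.057 0.209 0.112]
[ 0.47  -0.321  0.354] [0.069 0.065 0.105]
```

Emit:
{"fn": "move_arm", "kwargs": {"moves": "0.47 -0.32 0.35 0.06 0.21 0.11 0; 0.47 -0.32 0.35 0.06 0.21 0.11 0; 0.47 -0.32 0.35 0.06 0.21 0.11 0; 0.47 -0.32 0.35 0.06 0.21 0.11 0; 0.47 -0.32 0.35 0.06 0.21 0.11 0; 0.47 -0.32 0.35 0.06 0.21 0.11 0"}}

```text
time: 3.2
position: [0.4835, -0.0537, 0.1893]
tool_rot: [0.05, 0.99, -0.01, 0.129]
ft_force: [-0.9, 0.7, 0.1]
grip_width: 0.0005
grip_force: 0.0
```

```bash
python3 rel.py -190 36 190 25 -180 36 87 25 -180 36 87 30
```

```text
t 3.2 tester-frame TCP mm [-190.6   36.2  189.3] axis z [ 0.245 -0.076 -0.967] q [-0.38  0.34  2.01  0.12  0.55 -1.95] F [-0.8  0.8  0.1]
[-0.008  0.    -0.005] [-0.003 -0.113  0.004]
[0.163 0.034 1.015] [-0.003 -0.113  0.004]
[0.163 0.034 1.015] [-0.003 -0.169  0.004]
```

Emit:
{"fn": "move_arm", "kwargs": {"moves": "0.08 0.01 0.5 0 -0.11 0 0; 0.16 0.03 1 0 -0.11 0 0; 0.16 0.03 1 0 -0.11 0 0; 0.16 0.03 1 0 -0.11 0 0; 0.16 0.03 1 0 -0.11 0 0"}}

```text
time: 3.7
position: [0.5008, -0.0517, 0.1009]
tool_rot: [0.056, 0.979, -0.017, 0.198]
ft_force: [-0.2, 0.4, -0.3]
grip_width: 0.0004
grip_force: 0.0
```

```bash
python3 rel.py -180 36 87 28 -150 36 95 28
```

```text
t 3.7 tester-frame TCP mm [-173.2   35.1  100.9] axis z [ 0.369 -0.121 -0.921] q [-0.38  0.55  2.15  1.04  0.11 -2.86] F [-0.2  0.4 -0.3]
[ 0.117 -0.009  0.102] [-0.009 -0.057 -0.004]
[-0.18   0.076  0.139] [-0.009 -0.057 -0.004]
```

Tilt is limited to about 25° this low down, and q6 saturates again. I'll back off to about 17° at yaw -10; the normal still drives the bar, and I can tilt more as it rises.

```bash
sed -i "s/'z',-6,/'z',-10,/" rel.py; python3 rel.py -190 36 108 17
```

```text
t 3.7 tester-frame TCP mm [-173.2   35.1  100.9] axis z [ 0.369 -0.121 -0.921] q [-0.38  0.55  2.15  1.04  0.11 -2.86] F [-0.2  0.4 -0.3]
[ 0.123 -0.04  -0.128] [0.006 0.065 0.037]
```

Emit:
{"fn": "move_arm", "kwargs": {"moves": "0.12 -0.04 -0.13 0.006 0.065 0.037 0; 0.12 -0.04 -0.13 0.006 0.065 0.037 0; 0.12 -0.04 -0.13 0.006 0.065 0.037 0; 0.12 -0.04 -0.13 0.006 0.065 0.037 0"}}

```text
time: 4.1
position: [0.4857, -0.054, 0.1105]
tool_rot: [0.082, 0.985, -0.014, 0.149]
ft_force: [-0.6, -0.6, -0.0]
grip_width: 0.0003
grip_force: 0.0
```

```bash
python3 rel.py -165 36 108 17 -149 36 108 17 -142 36 115 17
```

```text
t 4.1 tester-frame TCP mm [-188.5   35.5  110.5] axis z [ 0.279 -0.101 -0.955] q [-0.38  0.51  2.1   0.25  0.24 -2.02] F [-0.7 -0.5 -0. ]
[-0.202  0.084  0.089] [0.    0.003 0.005]
[-0.346  0.137  0.134] [0.    0.003 0.005]
[-0.43   0.161  0.086] [0.    0.003 0.005]
```

Emit:
{"fn": "move_arm", "kwargs": {"moves": "-0.1 0.04 0.045 0 0 0 0; -0.2 0.085 0.09 0 0 0 0; -0.25 0.1 0.11 0 0 0 0; -0.3 0.12 0.12 0 0 0 0; -0.33 0.13 0.13 0 0 0 0"}}

```text
time: 4.6
position: [0.5238, -0.0472, 0.1078]
tool_rot: [0.082, 0.985, -0.013, 0.15]
ft_force: [-0.2, -0.1, -0.3]
grip_width: 0.0005
grip_force: 0.0
```

```bash
python3 look.py 1 scene wrist | head -0; python3 rel.py -150 36 108 17 -150 36 138 17; python3 - <<'E'
import cv2
i=cv2.imread('pics/scene_1.png')[180:330,200:400]
j=cv2.imread('pics/wrist_1.png')
cv2.imwrite('pics/c1.png',cv2.convertScaleAbs(cv2.vconcat([cv2.resize(i,(400,300)),cv2.resize(j,(400,300))]),alpha=1.8))
E
```

```text
t 4.7 tester-frame TCP mm [-149.7   35.2  107.9] axis z [ 0.28  -0.101 -0.955] q [-0.33  0.54  2.01  0.16  0.29 -1.88] F [0.1 0.2 0.4]
[ 0.005  0.006 -0.003] [0.    0.004 0.005]
[-0.084  0.006 -0.289] [0.    0.004 0.005]Exception ignored on flushing sys.stdout:
BrokenPipeError: [Errno 32] Broken pipe
```

View pics/c1.png

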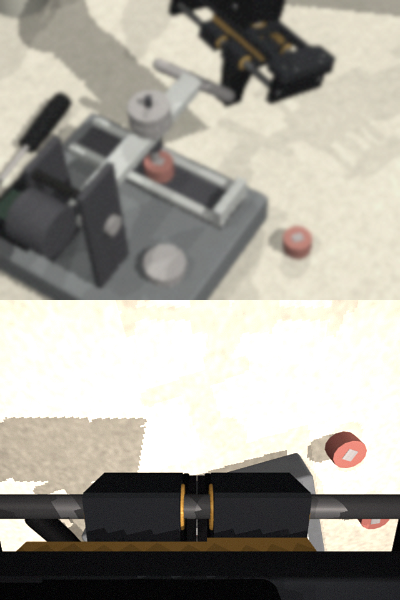

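The scene view shows the fingertips just in front of the bar near its left end, at crop (238,98). The wrist view shows the bar ahead of the closed fingers. No contact yet, so next I nudge forward, then work out the arc rows.

Emit:
{"fn": "move_arm", "kwargs": {"moves": "-0.04 0.015 0.01 0 0 0 0; -0.08 0.03 0.02 0 0 0 0; -0.1 0.035 0.03 0 0 0 0"}}

```text
time: 5.0
position: [0.531, -0.0451, 0.1068]
tool_rot: [0.082, 0.986, -0.013, 0.146]
ft_force: [-9.6, -3.9, 4.1]
grip_width: 0.0006
grip_force: 5.0
```

```bash
cat > arc.py <<'E'
import sys,numpy as np
from scipy.spatial.transform import Rotation as R
from rig import robot
Y=R.from_euler('z',10,degrees=True);o=robot.get_obs();C=R.from_quat(o['tool_rot'])
a0=float(sys.argv[1])
print((Y.inv().apply(o['position']-[.6775,-.0562,0])*1e3).round(1),'F',Y.inv().apply(o['ft_force']).round(1),'q',o['q'].round(2))
for a in np.arange(a0+.08,a0+.97,.08):
    d=np.array([np.cos(a0)-np.cos(a),0,np.sin(a)-np.sin(a0)])*2
    print(round(a,2),C.inv().apply(Y.apply(d)).round(2))
E
python3 arc.py 0
```

```text
[-142.3   36.4  106.8] F [-10.1  -2.2   4.1] q [-0.32  0.55  1.99  0.14  0.31 -1.85]
0.08 [-0.05  0.   -0.15]
0.16 [-0.12  0.01 -0.3 ]
0.24 [-0.19  0.02 -0.44]
0.32 [-0.27  0.03 -0.57]
0.4 [-0.37  0.05 -0.7 ]
0.48 [-0.47  0.07 -0.82]
0.56 [-0.58  0.1  -0.93]
0.64 [-0.7   0.13 -1.04]
0.72 [-0.83  0.16 -1.13]
0.8 [-0.96  0.2  -1.21]
0.88 [-1.1   0.24 -1.28]
0.96 [-1.24  0.28 -1.34]
```

Contact made at about 10 N. Lifting along the arc.

Emit:
{"fn": "move_arm", "kwargs": {"moves": "-0.05 0 -0.15 0 0 0 0; -0.12 0.01 -0.3 0 0 0 0; -0.19 0.02 -0.44 0 0 0 0; -0.27 0.03 -0.57 0 0 0 0; -0.37 0.05 -0.7 0 0 0 0; -0.47 0.07 -0.82 0 0 0 0; -0.47 0.07 -0.82 0 0 0 0"}}

```text
time: 5.7
position: [0.5508, -0.0414, 0.1995]
tool_rot: [0.081, 0.986, -0.013, 0.144]
ft_force: [-12.8, -3.0, 4.4]
grip_width: 0.0006
grip_force: 5.9
```

```bash
python3 arc.py 0.48; python3 look.py 2 scene >/dev/null; python3 - <<'E'
import cv2
i=cv2.imread('pics/scene_2.png')[150:330,180:420]
cv2.imwrite('pics/c2.png',cv2.convertScaleAbs(cv2.resize(i,(720,540)),alpha=1.8))
E
```

```text
[-122.2   36.6  199.5] F [-13.1  -0.7   4.4] q [-0.3   0.39  1.87  0.06  0.6  -1.75]
0.56 [-0.11  0.03 -0.11]
0.64 [-0.23  0.06 -0.21]
0.72 [-0.36  0.09 -0.31]
0.8 [-0.49  0.13 -0.39]
0.88 [-0.63  0.16 -0.46]
0.96 [-0.77  0.21 -0.52]
1.04 [-0.92  0.25 -0.56]
1.12 [-1.07  0.3  -0.6 ]
1.2 [-1.22  0.35 -0.62]
1.28 [-1.37  0.4  -0.63]
1.36 [-1.52  0.45 -0.62]
1.44 [-1.67  0.5  -0.61]
```

View pics/c2.png

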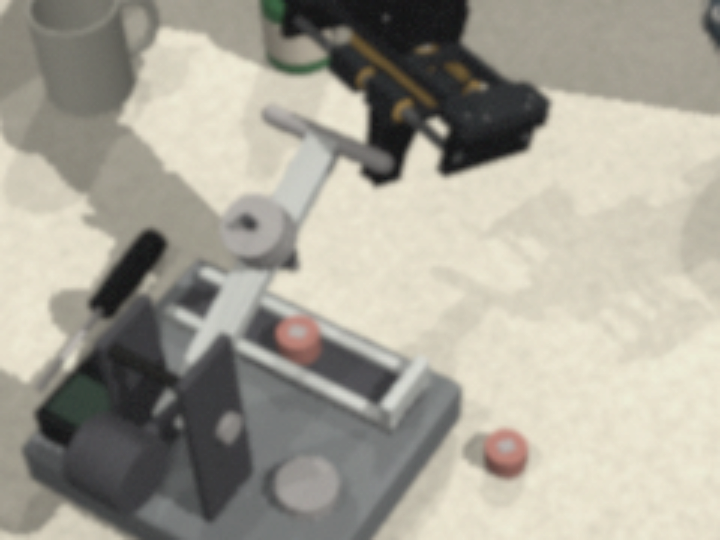

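The arm is raised to about 0.45 rad, with the fingers behind the bar's left end at (380,165) and the puck still in its track at (298,340). Carrying on past balance.

Emit:
{"fn": "move_arm", "kwargs": {"moves": "-0.11 0.03 -0.11 0 0 0 0; -0.23 0.06 -0.21 0 0 0 0; -0.36 0.09 -0.31 0 0 0 0; -0.49 0.13 -0.39 0 0 0 0; -0.63 0.16 -0.46 0 0 0 0; -0.77 0.21 -0.52 0 0 0 0; -0.92 0.25 -0.56 0 0 0 0"}}

```text
time: 6.45
position: [0.6297, -0.0289, 0.2811]
tool_rot: [0.082, 0.985, -0.014, 0.149]
ft_force: [-2.4, -0.1, 0.6]
grip_width: 0.0003
grip_force: 0.7
```

```bash
python3 arc.py 1.04
```

```text
[-42.4  35.2 281.1] F [-2.4  0.4  0.6] q [-0.23  0.38  1.6   0.02  0.87 -1.65]
1.12 [-0.15  0.05 -0.03]
1.2 [-0.3   0.1  -0.05]
1.28 [-0.45  0.15 -0.06]
1.36 [-0.6   0.2  -0.06]
1.44 [-0.75  0.25 -0.04]
1.52 [-0.9   0.3  -0.01]
1.6 [-1.05  0.36  0.04]
1.68 [-1.19  0.41  0.09]
1.76 [-1.32  0.46  0.16]
1.84 [-1.45  0.52  0.23]
1.92 [-1.57  0.57  0.32]
2.0 [-1.69  0.62  0.42]
```

Emit:
{"fn": "move_arm", "kwargs": {"moves": "-0.1 0.03 -0.02 0 0 0 0; -0.2 0.07 -0.03 0 0 0 0; -0.3 0.1 -0.04 0 0 0 0; -0.3 0.1 -0.04 0 0 0 0"}}

```text
time: 6.85
position: [0.6608, -0.0239, 0.2942]
tool_rot: [0.082, 0.985, -0.014, 0.151]
ft_force: [0.5, -0.1, -0.4]
grip_width: 0.0003
grip_force: 0.0
```

```bash
sed -i "s/^W=.*/W=Y/" rel.py; python3 rel.py -70 -20 250 10
```

```text
t 6.85 tester-frame TCP mm [-10.8  34.7 294.2] axis z [ 0.282 -0.102 -0.954] q [-0.21  0.41  1.51  0.01  0.92 -1.62] F [ 0.5 -0.2 -0.4]
[ 0.49  -0.713  0.311] [-0.053  0.082 -0.211]
```

```bash
python3 rel.py -105 -20 250 0
```

```text
t 6.85 tester-frame TCP mm [-10.8  34.7 294.2] axis z [ 0.282 -0.102 -0.954] q [-0.21  0.41  1.51  0.01  0.92 -1.62] F [ 0.5 -0.2 -0.4]
[ 0.805 -0.83   0.212] [-0.034  0.192 -0.215]
```

Emit:
{"fn": "move_arm", "kwargs": {"moves": "0.4 -0.15 -0.13 0 0 0 0; 0.8 -0.3 -0.2 0 0 0 0; 0.8 -0.83 0.2 -0.03 0.19 -0.21 0; 0.8 -0.83 0.2 -0.03 0.19 -0.21 0; 0.8 -0.83 0.2 -0.03 0.19 -0.21 0; 0.8 -0.83 0.2 -0.03 0.19 -0.21 0; 0.8 -0.83 0.2 -0.03 0.19 -0.21 0; 0.8 -0.83 0.2 -0.03 0.19 -0.21 0; 0.8 -0.83 0.2 -0.03 0.19 -0.21 0; 0.8 -0.83 0.2 -0.03 0.19 -0.21 0; 0.8 -0.83 0.2 -0.03 0.19 -0.21 0; 0.8 -0.83 0.2 -0.03 0.19 -0.21 0"}}

```text
time: 8.05
position: [0.5758, -0.094, 0.2511]
tool_rot: [-0.082, 0.997, -0.003, 0.0]
ft_force: [-1.0, 0.2, -0.2]
grip_width: 0.0004
grip_force: 0.0
```

```bash
python3 rel.py -100 -70 200 0
```

```text
t 8.05 tester-frame TCP mm [-106.7  -19.6  251.1] axis z [ 0.    -0.005 -1.   ] q [-0.35  0.45  1.52 -0.    1.17 -2.08] F [-1.   0.4 -0.2]
[-0.072 -0.501  0.514] [-0.003  0.    -0.006]
```

Emit:
{"fn": "move_arm", "kwargs": {"moves": "-0.07 -0.25 0.25 0 0 0 0; -0.07 -0.5 0.5 0 0 0 0; -0.07 -0.5 0.5 0 0 0 0; -0.07 -0.5 0.5 0 0 0 0; -0.07 -0.5 0.5 0 0 0 0; -0.07 -0.5 0.5 0 0 0 0; -0.07 -0.5 0.5 0 0 0 0; -0.07 -0.5 0.5 0 0 0 0; -0.07 -0.5 0.5 0 0 0 0; -0.07 -0.5 0.5 0 0 0 0; -0.07 -0.5 0.5 0 0 0 0; -0.07 -0.5 0.5 0 0 0 0"}}

```text
time: 9.25
position: [0.591, -0.1426, 0.2012]
tool_rot: [-0.082, 0.997, -0.003, 0.0]
ft_force: [-0.5, -0.0, -0.5]
grip_width: 0.0005
grip_force: 0.0
```

```bash
python3 look.py 3 scene top >/dev/null; python3 rel.py -50 -70 120 0; python3 - <<'E'
import cv2,numpy as np
from geo import *
i=cv2.imread('pics/scene_3.png')
cv2.imwrite('pics/c3.png',cv2.convertScaleAbs(cv2.hconcat([cv2.resize(i[150:330,180:380],(400,360)),cv2.resize(cv2.imread('pics/top_3.png')[110:290,240:440],(400,360))]),alpha=1.8))
# puck: reddish blobs near the predicted spot
h=cv2.cvtColor(i,cv2.COLOR_BGR2HSV); m=cv2.inRange(h,(0,70,40),(12,255,255))|cv2.inRange(h,(170,70,40),(180,255,255))
n,l,s,c=cv2.connectedComponentsWithStats(m)
for k in range(1,n):
    if s[k,4]>40 and 230<c[k][0]<370 and 230<c[k][1]<350:
        p=onz('pics/scene_3.npz',*c[k],.068); a=np.radians(10); d=p[:2]-[.6775,-.0562]
        print(s[k],c[k],p,'tester',[d[0]*np.cos(a)+d[1]*np.sin(a),-d[0]*np.sin(a)+d[1]*np.cos(a)])
E
```

```text
t 9.35 tester-frame TCP mm [-100.2  -70.1  201.1] axis z [-0.    -0.005 -1.   ] q [-0.42  0.54  1.51 -0.    1.09 -2.15] F [-0.8  0.3  0.2]
[-0.502  0.01   0.811] [-0.003 -0.    -0.006]
[272 256  15  15 150] [279.12666667 263.32      ] [ 0.62884296 -0.05630031  0.068     ] tester [np.float64(-0.04793524528573354), np.float64(0.008350421841392324)]
[342 294  14  15 138] [348.0942029 301.1884058] [0.60600722 0.11893365 0.068     ] tester [np.float64(-0.03999500350716992), np.float64(0.18488757180853255)]
[327 334  15  16 160] [333.70625 341.81875] [0.69631951 0.1577873  0.068     ] tester [np.float64(0.05569210082714149), np.float64(0.2074683770938266)]
```

View pics/c3.png

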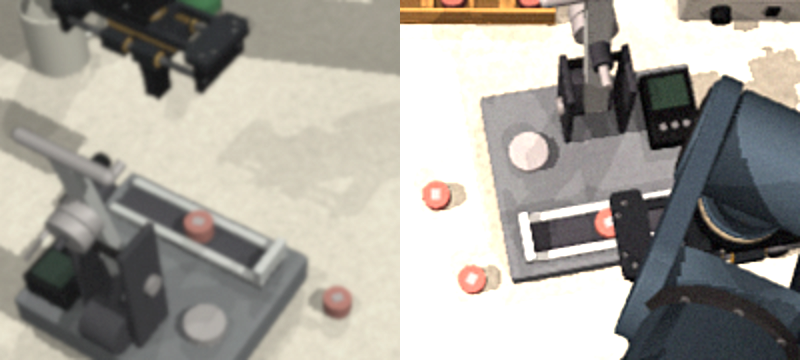

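The arm now stands raised against its rest (bar at (70,155) in the left half). The puck at scene (279,263) gives tester (-48, 8) mm, which fits the track. Descending to the right of it.

Emit:
{"fn": "move_arm", "kwargs": {"moves": "-0.25 0.05 0.1 0 0 0 0; -0.5 0.1 0.4 0 0 0 0; -0.5 0.1 0.8 0 0 0 0; -0.5 0.1 0.95 0 0 0 0; -0.5 0.1 0.95 0 0 0 0"}}

```text
time: 9.85
position: [0.6364, -0.1242, 0.1032]
tool_rot: [-0.082, 0.997, -0.001, -0.003]
ft_force: [-0.2, 0.7, 0.2]
grip_width: 0.0007
grip_force: 0.0
```

```bash
python3 rel.py -50 -60 78 0 -50 -25 78 0 -50 43 78 0
```

```text
t 9.85 tester-frame TCP mm [-52.3 -59.9 103.2] axis z [-0.006 -0.002 -1.   ] q [-0.36  0.72  1.47 -0.01  0.96 -2.1 ] F [-0.1  0.8  0.2]
[-0.025 -0.001  0.252] [-0.001 -0.004 -0.006]
[-0.021  0.349  0.251] [-0.001 -0.004 -0.006]
[-0.015  1.029  0.25 ] [-0.001 -0.004 -0.006]
```

Lower to tip height of about 67 mm, then move left to just short of the puck.

Emit:
{"fn": "move_arm", "kwargs": {"moves": "-0.02 0 0.12 0 0 0 0; -0.02 0 0.25 0 0 0 0; -0.02 0.1 0.25 0 0 0 0; -0.02 0.2 0.25 0 0 0 0; -0.02 0.3 0.25 0 0 0 0; -0.02 0.3 0.25 0 0 0 0"}}

```text
time: 10.45
position: [0.6355, -0.0931, 0.0816]
tool_rot: [-0.083, 0.997, -0.002, 0.0]
ft_force: [0.5, -0.6, 0.3]
grip_width: 0.0002
grip_force: 0.0
```

```bash
python3 rel.py -50 43 78 0
```

```text
t 10.45 tester-frame TCP mm [-47.8 -29.   81.6] axis z [-0.    -0.005 -1.   ] q [-0.32  0.74  1.5  -0.01  0.9  -2.05] F [ 0.4 -0.7  0.3]
[0.028 0.72  0.033] [-0.003 -0.    -0.005]
```

Emit:
{"fn": "move_arm", "kwargs": {"moves": "0.01 0.05 0.03 0 0 0 0; 0.02 0.1 0.03 0 0 0 0; 0.02 0.15 0.03 0 0 0 0; 0.02 0.2 0.03 0 0 0 0; 0.02 0.26 0.03 0 0 0 0; 0.02 0.32 0.03 0 0 0 0; 0.02 0.38 0.03 0 0 0 0; 0.02 0.44 0.03 0 0 0 0; 0.02 0.5 0.03 0 0 0 0; 0.02 0.55 0.03 0 0 0 0; 0.02 0.6 0.03 0 0 0 0; 0.02 0.6 0.03 0 0 0 0"}}

```text
time: 11.65
position: [0.6237, -0.0355, 0.0776]
tool_rot: [-0.083, 0.997, -0.002, -0.0]
ft_force: [0.5, 0.1, 0.2]
grip_width: 0.0004
grip_force: 0.0
```

```bash
python3 look.py 4 scene top >/dev/null; python3 rel.py -50 43 78 0; python3 - <<'E'
import cv2,numpy as np
from geo import *
i=cv2.imread('pics/scene_4.png')
cv2.imwrite('pics/c4.png',cv2.convertScaleAbs(cv2.hconcat([cv2.resize(i[220:320,250:350],(400,400),interpolation=cv2.INTER_CUBIC),cv2.resize(cv2.imread('pics/top_4.png')[170:270,270:370],(400,400),interpolation=cv2.INTER_CUBIC)]),alpha=1.8))
E
```

```text
t 11.75 tester-frame TCP mm [-49.2  29.   77.7] axis z [-0.    -0.005 -1.   ] q [-0.23  0.73  1.55 -0.01  0.86 -1.97] F [ 0.1  0.5 -0.2]
[ 0.01   0.14  -0.004] [-0.003 -0.    -0.006]
```

View pics/c4.png

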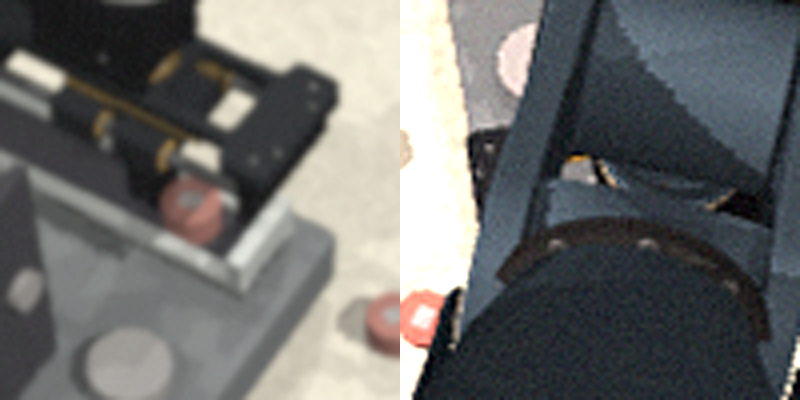

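The puck is upright just left of the fingers at crop (190,210), a little short of the stop. I'll push slowly until the force rises.

Emit:
{"fn": "move_arm", "kwargs": {"moves": "0.01 0.04 0 0 0 0 0; 0.01 0.08 0 0 0 0 0; 0.01 0.1 0 0 0 0 0; 0.01 0.12 0 0 0 0 0; 0.01 0.13 0 0 0 0 0; 0.01 0.13 0 0 0 0 0"}}

```text
time: 12.35
position: [0.6208, -0.0235, 0.0776]
tool_rot: [-0.083, 0.997, -0.003, 0.0]
ft_force: [-0.1, -0.8, -0.1]
grip_width: 0.0004
grip_force: 0.0
```

Emit:
{"fn": "move_arm", "kwargs": {"moves": "0 0.01 0 0 0 0 0; 0 0.02 0 0 0 0 0; 0 0.03 0 0 0 0 0; 0 0.03 0 0 0 0 0"}}

```text
time: 12.75
position: [0.6204, -0.0206, 0.0776]
tool_rot: [-0.082, 0.997, -0.003, 0.0]
ft_force: [-0.0, 0.2, 1.0]
grip_width: 0.0005
grip_force: 0.0
```

```bash
python3 rel.py -50 43 78 0; python3 - <<'E'
import cv2,numpy as np
from rig import robot
from geo import *
c=robot.camera('scene'); np.savez('pics/s5.npz',K=c['intrinsics'],E=c['extrinsics']); i=c['image'][:,:,::-1].copy(); cv2.imwrite('pics/scene_5.png',i)
h=cv2.cvtColor(i,cv2.COLOR_BGR2HSV); m=cv2.inRange(h,(0,70,40),(12,255,255))|cv2.inRange(h,(170,70,40),(180,255,255))
n,l,s,cc=cv2.connectedComponentsWithStats(m)
for k in range(1,n):
    if s[k,4]>40 and 260<cc[k][0]<325 and 230<cc[k][1]<310: 
        d=onz('pics/s5.npz',*cc[k],.068)[:2]-[.6775,-.0562];a=np.radians(10)
        print(s[k],d[0]*np.cos(a)+d[1]*np.sin(a),-d[0]*np.sin(a)+d[1]*np.cos(a))
E
```

```text
t 12.75 tester-frame TCP mm [-50.1  45.   77.6] axis z [-0.    -0.005 -1.   ] q [-0.21  0.72  1.56 -0.01  0.85 -1.94] F [-0.   0.2  1. ]
[-0.001 -0.02  -0.004] [-0.003 -0.    -0.006]
[296 268  16  15 148] -0.04832041698327662 0.07033000284464311
```

Emit:
{"fn": "move_arm", "kwargs": {"moves": "0 0.01 0 0 0 0 0; 0 0.02 0 0 0 0 0; 0 0.03 0 0 0 0 0; 0 0.03 0 0 0 0 0"}}

```text
time: 13.2
position: [0.6199, -0.0176, 0.0776]
tool_rot: [-0.083, 0.997, -0.003, 0.0]
ft_force: [0.3, 0.2, -0.1]
grip_width: 0.0008
grip_force: 0.0
```

Emit:
{"fn": "move_arm", "kwargs": {"moves": "0 0.01 0 0 0 0 0; 0 0.02 0 0 0 0 0; 0 0.02 0 0 0 0 0"}}

```text
time: 13.5
position: [0.6196, -0.0156, 0.0776]
tool_rot: [-0.083, 0.997, -0.003, 0.0]
ft_force: [-0.4, 0.7, 0.2]
grip_width: 0.0008
grip_force: 0.0
```

Emit:
{"fn": "move_arm", "kwargs": {"moves": "0 0.01 0 0 0 0 0; 0 0.02 0 0 0 0 0; 0 0.02 0 0 0 0 0"}}

```text
time: 13.8
position: [0.6195, -0.0141, 0.0776]
tool_rot: [-0.083, 0.997, -0.003, 0.0]
ft_force: [0.1, -1.9, 0.0]
grip_width: 0.0005
grip_force: 0.7
```

```bash
python3 rel.py -50 43 78 0; python3 - <<'E'
import cv2,numpy as np
from rig import robot
from geo import *
c=robot.camera('scene'); i=c['image'][:,:,::-1].copy(); cv2.imwrite('pics/scene_6.png',i)
cv2.imwrite('pics/c6.png',cv2.convertScaleAbs(cv2.resize(i[230:310,250:350],(800,600)[0:1]+(600,),interpolation=cv2.INTER_CUBIC),alpha=2))
h=cv2.cvtColor(i,cv2.COLOR_BGR2HSV); m=cv2.inRange(h,(0,70,40),(12,255,255))|cv2.inRange(h,(170,70,40),(180,255,255))
n,l,s,cc=cv2.connectedComponentsWithStats(m)
for k in range(1,n):
    if s[k,4]>40 and 260<cc[k][0]<325 and 230<cc[k][1]<310: 
        d=onz('pics/s5.npz',*cc[k],.068)[:2]-[.6775,-.0562];a=np.radians(10)
        print(s[k],d[0]*np.cos(a)+d[1]*np.sin(a),-d[0]*np.sin(a)+d[1]*np.cos(a))
E
```

```text
t 13.8 tester-frame TCP mm [-49.8  51.6  77.6] axis z [ 0.    -0.006 -1.   ] q [-0.2   0.72  1.56 -0.01  0.85 -1.93] F [-0.2 -1.9  0. ]
[ 0.001 -0.086 -0.003] [-0.004  0.    -0.006]
[299 269  14  15 121] -0.049018418383371655 0.07399608754787722
```

View pics/c6.png

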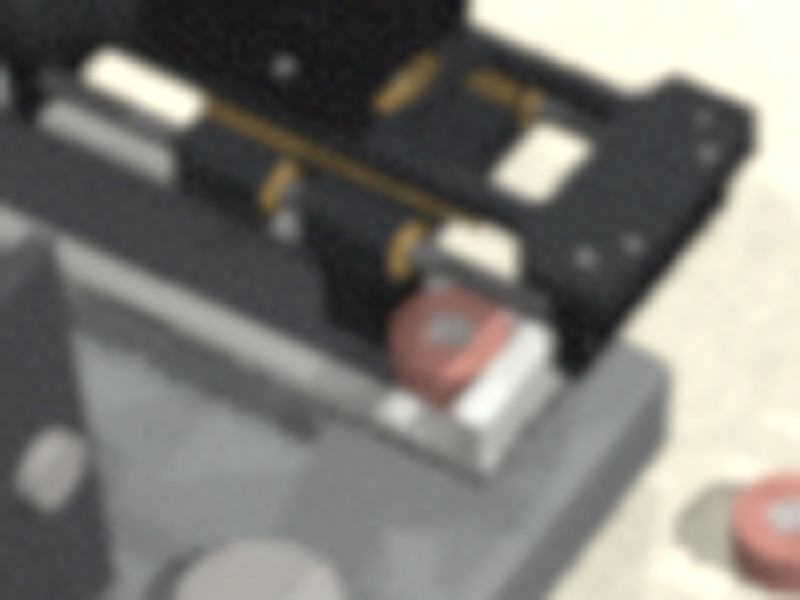

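The puck at (450,340) stands upright against the stop, with -1.9 N contact force and y ≈ 74 mm. Backing off to the right, then up.

Emit:
{"fn": "move_arm", "kwargs": {"moves": "0 -0.05 0 0 0 0 0; 0 -0.15 0 0 0 0 0; 0 -0.3 0 0 0 0 0; 0 -0.3 -0.3 0 0 0 0; 0.2 -0.3 -0.7 0 0 0 0; 0.3 -0.3 -0.7 0 0 0 0; 0.3 -0.3 -0.7 0 0 0 0; 0.3 -0.3 -0.7 0 0 0 0"}}

```text
time: 14.65
position: [0.5943, -0.0486, 0.1471]
tool_rot: [-0.082, 0.997, -0.002, -0.0]
ft_force: [0.3, -0.3, -0.0]
grip_width: 0.0004
grip_force: 0.0
```

```bash
python3 - <<'E'
import cv2,numpy as np
from rig import robot
from geo import *
c=robot.camera('scene'); i=c['image'][:,:,::-1].copy(); cv2.imwrite('pics/scene_7.png',i)
cv2.imwrite('pics/c7.png',cv2.convertScaleAbs(cv2.resize(i[180:340,180:380],(800,600)),alpha=1.8))
h=cv2.cvtColor(i,cv2.COLOR_BGR2HSV); m=cv2.inRange(h,(0,70,40),(12,255,255))|cv2.inRange(h,(170,70,40),(180,255,255))
n,l,s,cc=cv2.connectedComponentsWithStats(m)
for k in range(1,n):
    if s[k,4]>40 and 260<cc[k][0]<325 and 230<cc[k][1]<310: 
        d=onz('pics/s5.npz',*cc[k],.068)[:2]-[.6775,-.0562];a=np.radians(10)
        print(s[k],d[0]*np.cos(a)+d[1]*np.sin(a),-d[0]*np.sin(a)+d[1]*np.cos(a))
print(robot.get_obs()['ft_force'],robot.get_obs()['position'])
E
```

```text
[299 269  14  15 119] -0.04875032276697526 0.07415988780129225
[ 0.52917313  0.098802   -0.03669987] [ 0.59439108 -0.04839126  0.14675942]
```

View pics/c7.png

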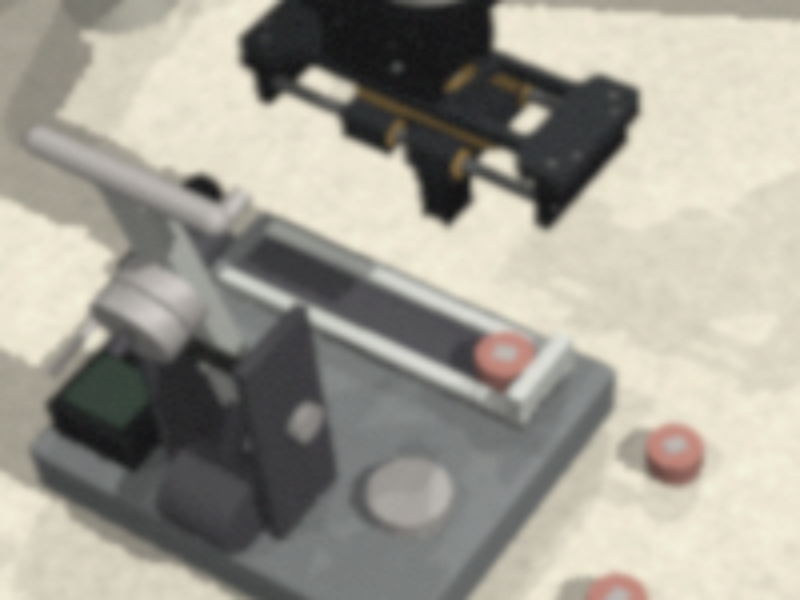

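The puck stands against the stop at (505,360), the arm is raised, and the robot is clear of everything. Handing in.

```bash
python3 -c "
from rig import robot
print(robot.hand_in())"
```

```text
the job is handed in; nothing more can be done
None
```

I handed the job in at about 15 s on the robot's clock: the tester's arm stands raised against its rest, the sample is upright against the left end stop (centre measured at y ≈ 74 mm), and the robot touches nothing; no verdict was returned.

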